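# Set the length gauge to the marked stop

### The job

Set the sausage length gauge: with a fingertip, press down the spring pad in the middle of its sliding block to free the brake, and keeping it pressed push the block along the rail until it rests against the marked stop, the one with the ball on top (not the flat-topped one). Then let go, so that the pad springs up and the brake holds the block there. Never force the block along with the brake on, and leave the cup, spool and jar where they stand: do not lift or shift them.

Things in the scene. Friction and masses are not known exactly. Their poses are not given: they have to be found in the camera images.
- gauge: The length gauge, fixed to the bench: grey base plate (170 x 520 mm, 10 mm thick) with a steel rail 44 mm wide and 500 mm long whose top is 46 mm above the bench, and beside it (its +x side) a low product trough. Origin on the rail's centreline at mid length, on the bench; its y axis runs along the rail, x across it, z up. It lies at varying places and yaws.
- block_mid (a point): Centre of the dark steel sliding block on the rail (110 mm along the rail, 56 mm wide), 65 mm above the bench. An upright cheek at each end (25 mm along the rail, 48 mm wide, top 81 mm above the bench) leaves a 60 mm gap, open at both sides, with the pad in it. A fingertip standing on the pad can push a cheek's inner face, 30 mm from the middle.
- fence_top (a point): Middle of the top edge of the white fence plate fixed to the block's middle, which stands over the trough: 60 mm wide across the rail, 6 mm thick along it, top 56 mm above the bench, 86 mm from the rail's centreline on the gauge's +x side.
- pad_top (a point): Centre of the top face of the grey ribbed spring pad in the middle of the block: 40 mm across the rail, 56 mm along it, 65 mm above the bench when up, 16 mm below the tops of the cheeks. It moves with the pad. Spring: about 8 N at 3 mm down, 10.5 N fully down at 8 mm; it springs back by itself.
- pad (a joint): How far the pad is pressed down, m: about 0 when up (brake on), 0.008 when fully down. The brake is fully off from 0.003 on; press about 0.005 to 0.008 and keep it so. With the brake on the block resists a push of about 15 to 25 N; with it off it slides with about 1.5 N plus 6 N per m/s.
- slide_block (a joint): Position of the block along the gauge's y axis, m; 0 at the rail's middle. Only the two stops limit it in use.
- ball_stop_mid (a point): The marked stop: bare metal block clamped across the rail, 62 mm across the rail, 20 mm long along it, top 72 mm above the bench, with a 32 mm ball on top (its top 100 mm above the bench). The point is on the rail's centreline, 65 mm above the bench, in the middle of the stop's length. It may be on either side of the block. When the block rests against it, block_mid is 65 mm from this point.
- flat_stop_mid (a point): The other stop: the same block with a flat top and no ball, on the other side of the sliding block. The point lies as on the marked stop.
- cup: Loose steel cup, 68 mm wide, 75 mm tall, a bystander. Origin at the centre of its underside.
- clip_spool: Loose white spool, 64 mm wide, 50 mm tall, a bystander. Origin at the centre of its underside.
- jar: Loose jar, 60 mm wide, 85 mm tall, a bystander. Origin at the centre of its underside.

How it is judged:
By the outcome, as a careful person would: the job done as asked, in the order asked, and still so for the second after the job is handed in, with the robot touching nothing.
It also fails if it takes over 38 s, if anything falls off the work surface, if the arm or the gripper's body presses on something with over 40 N, if the wrist force passes 120 N, or if a joint passes its speed limit or range.

### The arm

A 6-joint arm with a two-finger parallel gripper is mounted at the origin on the work surface. World frame = base frame: x ahead of the robot, y to its left, z up, the work surface at z = 0. Lengths are in m, angles in rad, forces in N, time in s.
With the tool pointing down it reaches from about 0.35 to 0.875 m from the base axis. Payload 4.2 kg.
Tool frame: the origin (TCP) lies at the very end of the fingers, on their centre line; the grasp point (between the pads) lies arm.tcp_to_grasp behind it (arm.tcp_to_grasp is the distance from the TCP to the grasp point, in m); z points along the fingers, y is the line along which they close (so a half turn about z gives the same grasp; the last joint's range is limited). The gripper opens to 87 mm and grips with 3 to 60 N. Pads are 19 mm wide; open, the fingers measure 117 mm over their backs; the gripper's body (75 mm by 190 mm) begins 51 mm behind the grasp point.
Start: joints at [1.536, 0.385, 0.008, 0, -1.194, -0.259], TCP at [0.181, 0.598, 0.223] pointing down, gripper open.
Joint ranges: [-3.14, 3.14], [-1.21, 2.06], [-1.07, 1.41], [-3.16, 2.05], [-2.99, -0.16], [-3.1, 3.1]. Speed limits (rad/s): [2.79, 2.79, 3.14, 3.14, 3.14, 3.14].

### API

Orientations are given as a unit quaternion [x, y, z, w].
In Python, from rig import get_obs, viewer, arm, find_in, masks_of gives the robot as it stands.
- The arm moves only by the shell command python3 -m crank 'ROWS' [FORCE]. ROWS is JSON, a list of rows, each a list of 7 numbers: the shift along the tool's x, y, z in mm, then the turn, a rotation vector about the tool's x, y, z in rad, then the opening, from 0 (shut) to 1 (fully open). A call has 1 to 5 rows; each row shifts and turns the commanded pose from where the row before left it, along the tool's axes as they then stand; what a row does not reach is not made up. A row lasts 1/8 s, in which the tool goes at most 62.5 mm and 10.7 degrees, less where a joint would pass 70% of its speed; a pose out of reach is approached as far as the arm can. A call with a gripper value outside its range is refused whole. The fingers move at their own pace and stop on an object; FORCE is the grip in N (left out, the last holds). Time passes only in rows, so rows that do not move let the fingers close. It gives the time, the measured TCP pose, the force, the opening and the grip force at its end, in the units of the state.
- get_obs(): the state, without advancing time (a new reading comes with each control period).
- viewer.read_camera(name): name is "side" or "top"; returns a dict with "pixels" (384x512x3 uint8, blue, green, red), "fx", "fy", "cx", "cy" (pixels), "dist" ([k1, k2, p1, p2, k3] as OpenCV has them; the pictures are not rectified), "R" (3x3) and "t" (3): a world point X has camera coordinates R X + t. Camera axes: x right, y down, z forward; pixel columns grow to the right and rows downward; lengths in m; the calibration is good to about 2 mm. A picture is of the moment at which its call begins. There is no depth.
- arm.finish_job(): hands the job in; it is judged then, once.
Trained networks look in a picture, given as the dict that the camera call returned (one of the last four; its "shot" number tells which), for a name from the list of things; names that differ only in an ending like _2 or _b are one class to them, and where a whole thing is asked for, a point or a joint stands for the part that bears it (a point fixed in the world has none). Each returns a list of dicts, best first, with "score" (0 to 1); they miss things now and then, are a little off and sometimes report something else, mostly with a low value. They report only what shows in the picture. A call takes as long as a camera call.
- find_in(picture, target): "centre" ([x, y, z] in m, in world coordinates, good to about 4 mm: the middle of the surface that is visible of it).
- masks_of(picture, target): "pixels" (384x512 bool, what is visible of it).
The state is a dict: "time": time; "q": joint angles; "joint_vel": joint speeds; "joint_torque": joint torques, N m; "tcp_pos": TCP position; "tool_rot": TCP orientation; "wrist_force": force on the tool from outside, world axes, zero at the start; "moment": the same for the moment, N m; "width": opening from 0.0 (shut) to 1.0 (fully open); "gripper_force": force on a finger pad.
Only numpy, scipy, OpenCV 4.12 (cv2) and the standard library are available. Lean on these libraries where they do the work, as an engineer would, in place of code of your own. Each camera call takes 0.05 s, during which the arm holds its last target. There are 200 camera calls.

## Working session

There is one attempt and no reset: what is moved stays moved. The work goes in short steps, Python scripts to look and compute and a shell command to move; the robot and the scene stay as the last step left them, time stands still between calls to the robot, and variables do not carry over. Pictures are saved under pics/ and viewed, at most 10 in all, crops included, and the job is handed in when it is done.

```bash
mkdir -p pics; cat > look.py <<'E'
import sys,cv2,numpy as np
from rig import get_obs, viewer, arm, find_in, masks_of
def ray(p,u,v):
    K=np.array([[p['fx'],0,p['cx']],[0,p['fy'],p['cy']],[0,0,1]])
    n=cv2.undistortPoints(np.array([[[u,v]]],float),K,np.array(p['dist']))[0,0]
    R=np.array(p['R']);d=R.T@np.array([n[0],n[1],1]);c=-R.T@np.array(p['t']);return c,d
def atz(p,u,v,z):
    c,d=ray(p,u,v);return c+d*(z-c[2])/d[2]
def proj(p,X):
    K=np.array([[p['fx'],0,p['cx']],[0,p['fy'],p['cy']],[0,0,1]])
    return cv2.projectPoints(np.array(X,float).reshape(-1,1,3),cv2.Rodrigues(np.array(p['R']))[0],np.array(p['t'],float),K,np.array(p['dist']))[0][:,0]
E
python3 - <<'E'
from look import *
for cam in ('top','side'):
    p=viewer.read_camera(cam);cv2.imwrite(f'pics/a_{cam}.png',p['pixels'])
    print(cam,np.round(-np.array(p['R']).T@np.array(p['t']),2))
    for n in ['gauge','block_mid','fence_top','pad_top','ball_stop_mid','flat_stop_mid','cup','clip_spool','jar']:
        try: print(n,[(np.round(r['centre'],3).tolist(),round(r['score'],2)) for r in find_in(p,n)[:2]])
        except Exception as e: print(n,e)
s=get_obs();print(s)
E
```

```text
top [0.47 0.01 0.92]
gauge [([0.61, -0.094, 0.011], 0.58)]
block_mid [([0.57, -0.094, 0.063], 0.96)]
fence_top [([0.571, -0.096, 0.069], 0.92), ([0.521, 0.124, 0.089], 0.34)]
pad_top [([0.566, -0.08, 0.068], 0.79)]
ball_stop_mid [([0.508, -0.221, 0.073], 0.72), ([0.382, -0.195, 0.034], 0.3)]
flat_stop_mid [([0.628, 0.071, 0.073], 0.64)]
cup [([0.38, -0.192, 0.036], 0.66)]
clip_spool [([0.758, -0.178, 0.049], 0.57), ([0.572, -0.092, 0.068], 0.16)]
jar [([0.522, 0.118, 0.091], 0.73)]
side [0.37 0.47 0.66]
gauge [([0.62, -0.036, 0.016], 0.63)]
block_mid [([0.571, -0.093, 0.067], 0.97)]
fence_top [([0.576, -0.091, 0.064], 0.58)]
pad_top [([0.567, -0.084, 0.065], 0.95)]
ball_stop_mid [([0.507, -0.218, 0.068], 0.7), ([0.569, -0.081, 0.066], 0.57)]
flat_stop_mid [([0.624, 0.079, 0.065], 0.87)]
cup [([0.381, -0.168, 0.052], 0.84), ([0.626, 0.08, 0.067], 0.65)]
clip_spool [([0.758, -0.171, 0.049], 0.83)]
jar [([0.517, 0.14, 0.076], 0.77)]
{'time': 1.0, 'q': array([ 1.53556267e+00,  3.84681969e-01,  7.88909452e-03,  1.00720016e-05,
       -1.19399489e+00, -2.58540821e-01]), 'joint_vel': array([ 0.00057606, -0.00029938, -0.00037811,  0.0010948 , -0.0008322 ,
       -0.00169902]), 'joint_torque': array([-9.97307216e-04, -3.90473306e+01,  1.87621236e+01,  4.22442108e+00,
        1.55066518e-02, -2.22830317e-05]), 'tcp_pos': array([0.18098748, 0.59819629, 0.22255819]), 'tool_rot': array([ 9.89231724e-01, -1.46357771e-01,  4.17657047e-06, -4.77600471e-06]), 'wrist_force': array([-0.42288852, -0.14248597,  0.04712098]), 'moment': array([-0.0199898 ,  0.01059405,  0.01322771]), 'gripper_force': 0.0, 'width': 0.9950176805042409}
```

View pics/a_top.png

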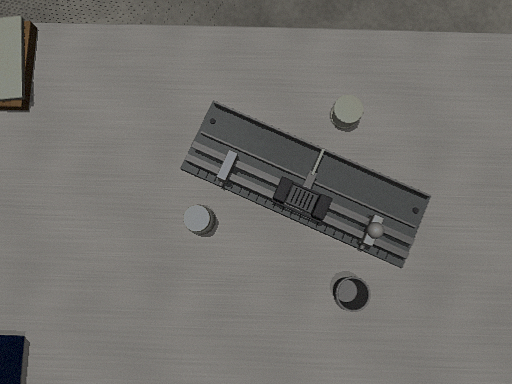

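View pics/a_side.png

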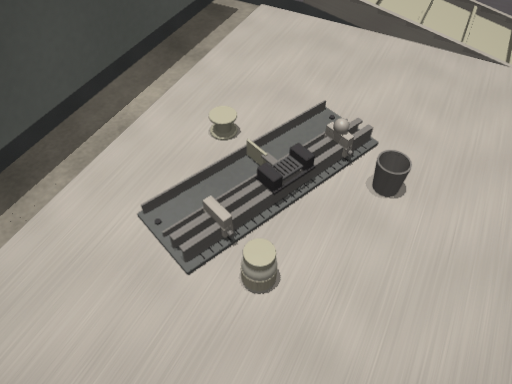

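The top view shows the ball stop at (375,230), the block at (302,198) and the flat stop at (227,166). The fence is on the up (+x) side, so the block has to travel toward world −y. Next I'll fit the gauge and check it with an overlay.

```bash
cat > fit.py <<'E'
from look import *
from scipy.optimize import least_squares
def box(x0,x1,y0,y1,z0,z1): return np.array([[x,y,z] for x in(x0,x1) for y in(y0,y1) for z in(z0,z1)])
def W(P,g): 
    c,s=np.cos(g[2]),np.sin(g[2]);P=np.array(P)
    return np.c_[g[0]+c*P[:,0]-s*P[:,1], g[1]+s*P[:,0]+c*P[:,1], P[:,2]]
E
python3 - <<'E'
from fit import *
ps={};obs=[]
for cam in('top','side'):
    p=viewer.read_camera(cam);ps[cam]=p
    for n in ['pad_top','ball_stop_mid','flat_stop_mid','block_mid']:
        r=masks_of(p,n)
        if r:
            m=r[0]['pixels'];v,u=np.nonzero(m);print(cam,n,round(r[0]['score'],2),m.sum(),u.min(),u.max(),v.min(),v.max(),u.mean().round(1),v.mean().round(1))
    # yaw-fit with hull of block mask
a=np.array([.6256,.075]);b=np.array([.5075,-.2195])
yaw=np.arctan2(-(a-b)[0],(a-b)[1]);c=np.array([.567,-.082])
g=[c[0],c[1],yaw];print(g, arm.tcp_to_grasp)
for cam,p in ps.items():
    f=5 if cam=='top' else 4
    x0,y0,w,h=(170,135,160,120) if 0 else ((250,150,160,120) if cam=='top' else (210,110,200,150))
    im=cv2.resize(p['pixels'][y0:y0+h,x0:x0+w],None,fx=f,fy=f,interpolation=cv2.INTER_CUBIC)
    im=cv2.convertScaleAbs(im,alpha=1.6,beta=20)
    def poly(P,col):
        q=(proj(p,W(P,g))-[x0,y0]+.5)*f;cv2.polylines(im,[q.astype(int)],True,col,1)
    rect=lambda hx,ya,yb,z:[[-hx,ya,z],[hx,ya,z],[hx,yb,z],[-hx,yb,z]]
    poly(rect(.020,-.028,.028,.065),(0,255,0))
    poly(rect(.024,.030,.055,.081),(0,0,255));poly(rect(.024,-.055,-.030,.081),(0,0,255))
    bs=-np.linalg.norm(b-c);poly(rect(.031,bs-.01,bs+.01,.072),(255,255,0))
    poly([[-.022,-.2,.046],[-.022,.2,.046]],(255,0,255));poly([[.022,-.2,.046],[.022,.2,.046]],(255,0,255))
    cv2.imwrite(f'pics/b_{cam}.png',im)
E
```

```text
top pad_top 0.63 503 287 317 186 211 301.7 198.5
top ball_stop_mid 0.91 490 359 383 215 248 371.9 230.9
top flat_stop_mid 0.53 505 359 383 215 248 372.0 231.0
top block_mid 0.91 1744 272 330 150 222 303.5 195.4
side pad_top 0.81 417 272 302 156 180 287.3 167.0
side ball_stop_mid 0.88 601 325 353 118 156 340.7 134.4
side flat_stop_mid 0.75 634 203 233 197 236 218.9 215.9
side block_mid 0.96 2007 245 314 140 194 279.8 165.8
[np.float64(0.567), np.float64(-0.082), np.float64(-0.3813842372485393)] 0.0187
```

View pics/b_top.png

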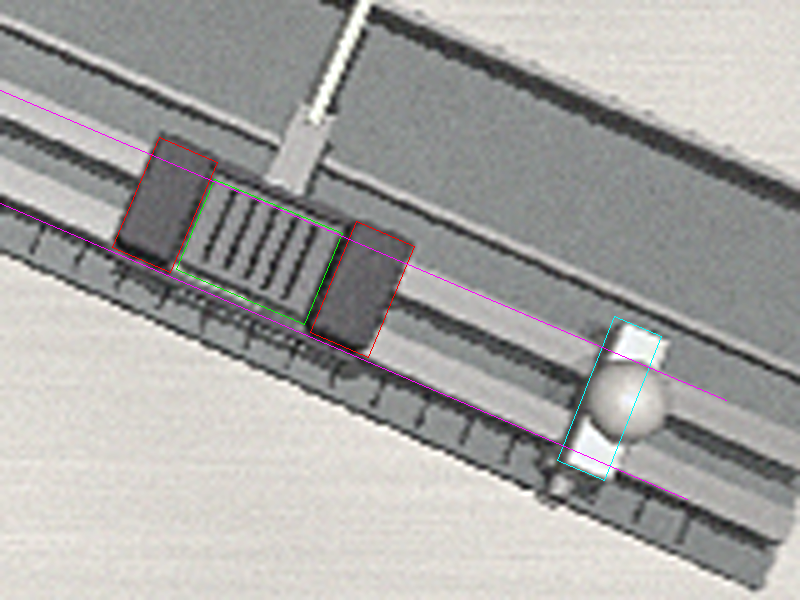

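View pics/b_side.png

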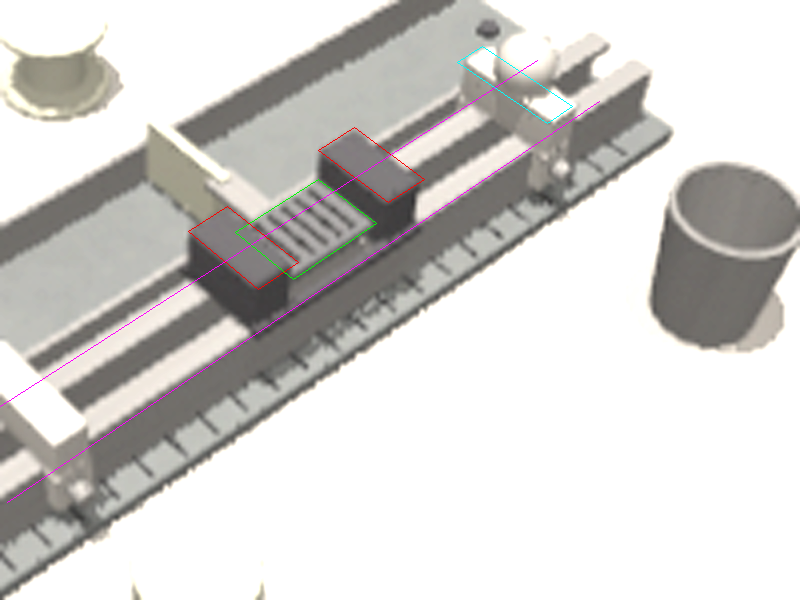

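The overlay matches the cheeks and pad to about 2 mm. The yaw is about −22.8°, and the travel is about 86 mm. With tool x pointed along the rail toward the ball stop, I'll approach above the pad with the gripper shut.

```bash
python3 -m crank '[[20,20,0,0,0,0,0],[40,39,0,0,0,0,0],[40,39,0,0,0,0,0],[40,39,0,0,0,0,0],[40,39,0,0,0,0,0]]' 10
python3 -m crank '[[40,39,0,0,0,0,0],[40,39,0,0,0,0,0],[40,39,0,0,0,0,0],[40,39,0,0,0,0,0],[40,39,0,0,0,0,0]]'
python3 -m crank '[[40,39,0,0,0,0,0],[40,39,0,0,0,0,0],[40,39,0,0,0,0,0],[40,39,0,0,0,0,0],[25,24,0,0,0,0,0]]'
python3 -m crank '[[0,0,0,0,0,0.17,0],[0,0,0,0,0,0.17,0],[0,0,0,0,0,0.17,0],[0,0,0,0,0,0.17,0],[0,0,0,0,0,0.17,0]]'
python3 -m crank '[[0,0,0,0,0,0.17,0],[0,0,0,0,0,0.17,0],[0,0,0,0,0,0.17,0],[0,0,0,0,0,0.17,0],[0,0,0,0,0,0.145,0]]'
cat > st.py <<'E'
from look import *
from scipy.spatial.transform import Rotation as Ro
s=get_obs();M=Ro.from_quat(s['tool_rot']).as_matrix()
yaw=-0.398;c=np.array([.567,-.082])
xg=np.array([np.cos(yaw),np.sin(yaw)]);yg=np.array([-np.sin(yaw),np.cos(yaw)])
d=s['tcp_pos'][:2]-c
print('t',s['time'],'tcp',np.round(s['tcp_pos'],4),'gauge-rel x,y mm',np.round([d@xg*1e3,d@yg*1e3],1),'toolx deg',np.degrees(np.arctan2(M[1,0],M[0,0])).round(2),'tilt',M[2].round(4),'F',s['wrist_force'].round(1),'w',round(s['width'],3))
E
python3 st.py
```

```text
time: 2.12
tcp_pos: [0.3029, 0.3761, 0.2228]
tool_rot: [0.989, -0.146, 0.0, -0.0]
wrist_force: [1.2, 0.1, 0.7]
width: 0.515
gripper_force: 0.0
time: 2.75
tcp_pos: [0.438, 0.1315, 0.2231]
tool_rot: [0.989, -0.146, 0.001, -0.0]
wrist_force: [0.8, 0.4, 0.2]
width: 0.018
gripper_force: 0.0
time: 3.38
tcp_pos: [0.563, -0.0952, 0.2224]
tool_rot: [0.989, -0.147, 0.0, 0.0]
wrist_force: [-0.2, 0.7, -0.3]
width: 0.005
gripper_force: 0.0
time: 4.0
tcp_pos: [0.5622, -0.0928, 0.2226]
tool_rot: [0.839, -0.544, 0.0, -0.0]
wrist_force: [-0.3, 0.4, -0.1]
width: 0.006
gripper_force: 0.0
time: 4.62
tcp_pos: [0.5622, -0.0928, 0.2226]
tool_rot: [-0.551, 0.834, -0.0, 0.0]
wrist_force: [-0.8, 0.0, 0.6]
width: -0.0
gripper_force: 0.0
t 4.625 tcp [ 0.5622 -0.0928  0.2226] gauge-rel x,y mm [ -0.2 -11.8] toolx deg -113.09 tilt [-1.e-04 -1.e-04 -1.e+00] F [-0.8  0.   0.6] w -0.0
```

```bash
python3 -m crank '[[0,0,35,0,0,0,0],[0,0,45,0,0,0,0],[0,0,35,0,0,0,0],[0,0,17,0,0,0,0],[0,0,0,0,0,0,0]]'
python3 st.py; python3 - <<'E'
from look import *
p=viewer.read_camera('side')
im=cv2.convertScaleAbs(cv2.resize(p['pixels'][80:230,190:390],None,fx=4,fy=4,interpolation=cv2.INTER_CUBIC),alpha=1.6,beta=20)
cv2.imwrite('pics/c.png',im)
E
```

```text
time: 5.25
tcp_pos: [0.5613, -0.0929, 0.0892]
tool_rot: [-0.553, 0.833, 0.001, -0.001]
wrist_force: [-0.2, -0.6, 0.1]
width: 0.004
gripper_force: 0.0
t 5.25 tcp [ 0.5613 -0.0929  0.0892] gauge-rel x,y mm [ -1.1 -12.3] toolx deg -112.81 tilt [ 0.0016  0.0029 -1.    ] F [-0.2 -0.6  0.1] w 0.004
```

View pics/c.png

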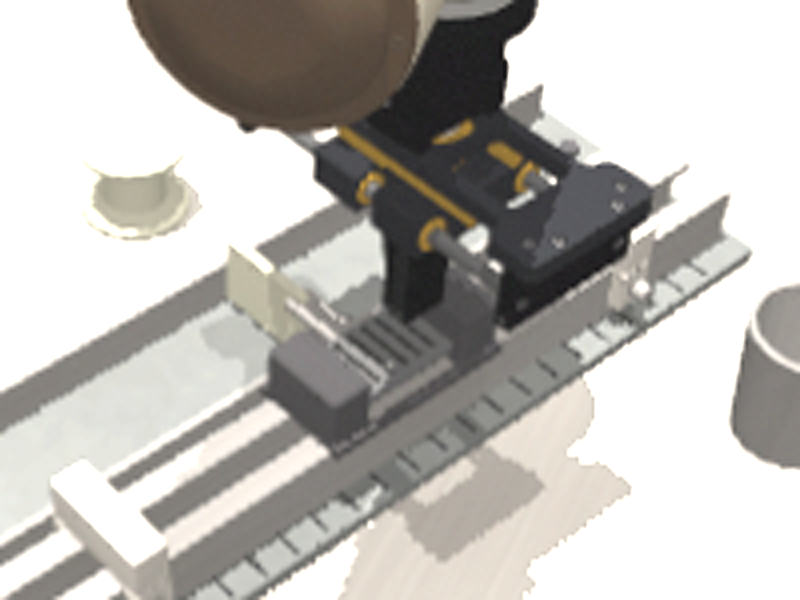

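The fingertips hover over the pad, inside the gap beside the far cheek. I'll lower now and feel for contact.

```bash
python3 -m crank '[[0,0,10,0,0,0,0],[0,0,10,0,0,0,0],[0,0,0,0,0,0,0]]'; python3 -m crank '[[0,0,3,0,0,0,0],[0,0,0,0,0,0,0]]';python3 st.py; python3 -m crank '[[0,0,3,0,0,0,0],[0,0,0,0,0,0,0]]'; python3 st.py
```

```text
time: 5.68
tcp_pos: [0.5615, -0.0928, 0.0697]
tool_rot: [-0.553, 0.833, 0.0, -0.001]
wrist_force: [0.1, -0.4, -0.3]
width: 0.004
gripper_force: 0.0
time: 5.92
tcp_pos: [0.5622, -0.0928, 0.0675]
tool_rot: [-0.553, 0.833, 0.0, 0.0]
wrist_force: [0.1, 0.4, -0.6]
width: 0.005
gripper_force: 0.0
t 5.925 tcp [ 0.5622 -0.0928  0.0675] gauge-rel x,y mm [ -0.2 -11.8] toolx deg -112.8 tilt [-0. -0. -1.] F [ 0.1  0.4 -0.6] w 0.005
time: 6.18
tcp_pos: [0.5626, -0.0928, 0.065]
tool_rot: [-0.554, 0.833, -0.0, 0.0]
wrist_force: [0.2, -0.5, 2.9]
width: 0.008
gripper_force: 1.3
t 6.175 tcp [ 0.5626 -0.0928  0.065 ] gauge-rel x,y mm [  0.2 -11.7] toolx deg -112.78 tilt [-2.e-04 -1.e-03 -1.e+00] F [ 0.2 -0.5  2.9] w 0.008
```

```bash
python3 -m crank '[[0,0,3,0,0,0,0],[0,0,3,0,0,0,0],[0,0,0,0,0,0,0]]'; python3 st.py
```

```text
time: 6.55
tcp_pos: [0.5627, -0.0929, 0.0597]
tool_rot: [-0.554, 0.833, -0.0, 0.0]
wrist_force: [-2.4, 0.1, 8.3]
width: 0.005
gripper_force: 4.4
t 6.55 tcp [ 0.5627 -0.0929  0.0597] gauge-rel x,y mm [  0.2 -11.7] toolx deg -112.77 tilt [-1.0e-04 -1.2e-03 -1.0e+00] F [-2.4  0.1  8.3] w 0.005
```

```bash
python3 -m crank '[[0,0,1,0,0,0,0],[3,0,0,0,0,0,0],[3,0,0,0,0,0,0],[3,0,0,0,0,0,0],[3,0,0,0,0,0,0]]'; python3 st.py; python3 -m crank '[[3,0,0,0,0,0,0],[4,0,0,0,0,0,0],[4,0,0,0,0,0,0],[4,0,0,0,0,0,0],[4,0,0,0,0,0,0]]'; python3 st.py
```

```text
time: 7.18
tcp_pos: [0.5582, -0.1035, 0.0591]
tool_rot: [-0.554, 0.833, -0.0, 0.001]
wrist_force: [-1.0, 2.9, 8.4]
width: 0.005
gripper_force: 4.5
t 7.175 tcp [ 0.5582 -0.1035  0.0591] gauge-rel x,y mm [  0.3 -23.2] toolx deg -112.77 tilt [-9.0e-04 -1.8e-03 -1.0e+00] F [-1.   2.9  8.4] w 0.005
time: 7.8
tcp_pos: [0.5509, -0.1211, 0.0591]
tool_rot: [-0.554, 0.833, -0.001, 0.001]
wrist_force: [-1.3, 2.6, 9.2]
width: 0.007
gripper_force: 4.5
t 7.8 tcp [ 0.5509 -0.1211  0.0591] gauge-rel x,y mm [  0.3 -42.3] toolx deg -112.76 tilt [-9.0e-04 -1.9e-03 -1.0e+00] F [-1.3  2.6  9.2] w 0.007
```

```bash
python3 -m crank '[[5,0,0,0,0,0,0],[5,0,0,0,0,0,0],[5,0,0,0,0,0,0],[5,0,0,0,0,0,0],[5,0,0,0,0,0,0]]'; python3 -m crank '[[5,0,0,0,0,0,0],[5,0,0,0,0,0,0],[5,0,0,0,0,0,0],[4,0,0,0,0,0,0],[2,0,0,0,0,0,0]]'; python3 st.py
python3 - <<'E'
from look import *
p=viewer.read_camera('side')
im=cv2.convertScaleAbs(cv2.resize(p['pixels'][80:230,190:390],None,fx=4,fy=4,interpolation=cv2.INTER_CUBIC),alpha=1.6,beta=20)
cv2.imwrite('pics/d.png',im)
E
```

```text
time: 8.43
tcp_pos: [0.5412, -0.1443, 0.059]
tool_rot: [-0.554, 0.833, -0.001, 0.001]
wrist_force: [-1.6, 3.1, 9.4]
width: 0.001
gripper_force: 4.5
time: 9.05
tcp_pos: [0.533, -0.1638, 0.059]
tool_rot: [-0.554, 0.833, -0.001, 0.001]
wrist_force: [-0.5, 1.7, 10.0]
width: 0.008
gripper_force: 4.5
t 9.05 tcp [ 0.533  -0.1638  0.059 ] gauge-rel x,y mm [  0.4 -88.5] toolx deg -112.78 tilt [-6.0e-04 -1.9e-03 -1.0e+00] F [-0.5  1.7 10. ] w 0.008
```

View pics/d.png

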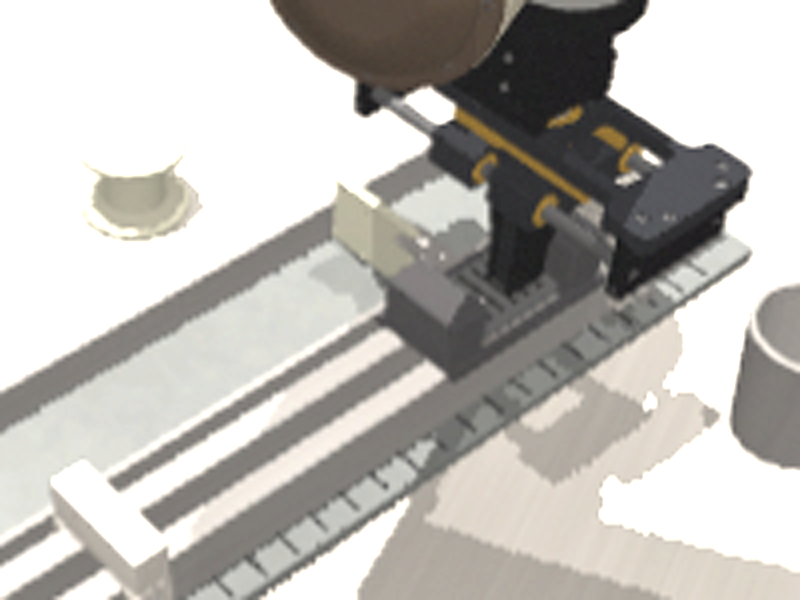

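The block moved with the finger, and its near cheek is now at about (430,310) in the crop. I'll cover the last stretch slowly and watch the force.

```bash
python3 -m crank '[[3,0,0,0,0,0,0],[3,0,0,0,0,0,0],[2,0,0,0,0,0,0],[2,0,0,0,0,0,0],[2,0,0,0,0,0,0]]'; python3 st.py;  python3 -m crank '[[1,0,0,0,0,0,0],[1,0,0,0,0,0,0],[1,0,0,0,0,0,0]]'; python3 st.py
```

```text
time: 9.72
tcp_pos: [0.5284, -0.1747, 0.059]
tool_rot: [-0.554, 0.833, -0.001, 0.001]
wrist_force: [-1.0, 2.6, 8.6]
width: 0.002
gripper_force: 4.5
t 9.725 tcp [ 0.5284 -0.1747  0.059 ] gauge-rel x,y mm [   0.4 -100.4] toolx deg -112.77 tilt [-6.0e-04 -1.9e-03 -1.0e+00] F [-1.   2.6  8.6] w 0.002
time: 10.1
tcp_pos: [0.5281, -0.1766, 0.0591]
tool_rot: [-0.554, 0.833, -0.001, 0.002]
wrist_force: [-1.0, 5.8, 9.1]
width: 0.003
gripper_force: 4.5
t 10.1 tcp [ 0.5281 -0.1766  0.0591] gauge-rel x,y mm [   0.8 -102.2] toolx deg -112.77 tilt [-0.0023 -0.0034 -1.    ] F [-1.   5.8  9.1] w 0.003
```

```bash
python3 -m crank '[[1,0,0,0,0,0,0],[1,0,0,0,0,0,0],[0,0,0,0,0,0,0]]'; python3 st.py
```

```text
time: 10.48
tcp_pos: [0.528, -0.1785, 0.0593]
tool_rot: [-0.554, 0.833, -0.001, 0.002]
wrist_force: [0.2, 5.7, 8.8]
width: 0.004
gripper_force: 4.5
t 10.475 tcp [ 0.528  -0.1785  0.0593] gauge-rel x,y mm [   1.5 -104. ] toolx deg -112.75 tilt [-0.0025 -0.0048 -1.    ] F [0.2 5.7 8.8] w 0.004
```

```bash
python3 -m crank '[[1,0,0,0,0,0,0],[1,0,0,0,0,0,0],[1,0,0,0,0,0,0]]'; python3 st.py; python3 -m crank '[[1,0,0,0,0,0,0],[1,0,0,0,0,0,0]]'; python3 st.py
python3 - <<'E'
from look import *
p=viewer.read_camera('side')
im=cv2.convertScaleAbs(cv2.resize(p['pixels'][100:200,260:390],None,fx=6,fy=6,interpolation=cv2.INTER_CUBIC),alpha=1.6,beta=20)
cv2.imwrite('pics/e.png',im)
E
```

```text
time: 10.85
tcp_pos: [0.5275, -0.1812, 0.0595]
tool_rot: [-0.554, 0.833, -0.002, 0.003]
wrist_force: [1.3, 6.1, 8.5]
width: 0.004
gripper_force: 4.4
t 10.85 tcp [ 0.5275 -0.1812  0.0595] gauge-rel x,y mm [   2.1 -106.7] toolx deg -112.74 tilt [-0.003  -0.0061 -1.    ] F [1.3 6.1 8.5] w 0.004
time: 11.1
tcp_pos: [0.5272, -0.1826, 0.0596]
tool_rot: [-0.554, 0.833, -0.002, 0.004]
wrist_force: [1.6, 11.1, 10.1]
width: 0.004
gripper_force: 6.9
t 11.1 tcp [ 0.5272 -0.1826  0.0596] gauge-rel x,y mm [   2.3 -108.2] toolx deg -112.76 tilt [-0.0039 -0.0069 -1.    ] F [ 1.6 11.1 10.1] w 0.004
```

View pics/e.png

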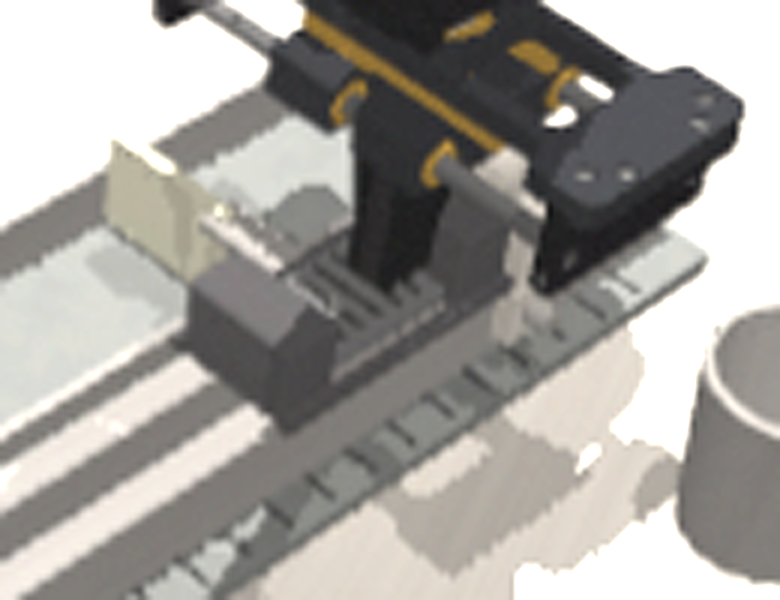

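The block is against the ball stop: its end meets the stop at about (510,230), and the force rose to 11 N when the finger also met the cheek. I'll relax slightly, then lift straight up.

```bash
python3 -m crank '[[-1,0,0,0,0,0,0],[0,0,-2,0,0,0,0],[0,0,-3,0,0,0,0],[0,0,-3,0,0,0,0],[0,0,-3,0,0,0,0]]'; python3 st.py; python3 -m crank '[[0,0,-10,0,0,0,0],[0,0,-20,0,0,0,0],[0,0,-40,0,0,0,0],[0,0,-40,0,0,0,0],[0,0,-40,0,0,0,0]]'; python3 -m crank '[[-20,0,0,0,0,0,0],[-55,0,0,0,0,0,0],[-55,0,0,0,0,0,0],[-55,0,0,0,0,0,0],[-55,0,0,0,0,0,0]]'; python3 -m crank '[[-55,0,0,0,0,0,0],[-40,0,0,0,0,0,0],[-10,0,0,0,0,0,0],[0,0,0,0,0,0,0]]'; python3 st.py
python3 - <<'E'
from fit import *
g=None
for cam in('top','side'):
    p=viewer.read_camera(cam)
    for n in ['block_mid','pad_top','ball_stop_mid','cup','clip_spool','jar']: print(cam,n,[(np.round(r['centre'],3).tolist(),round(r['score'],2)) for r in find_in(p,n)[:1]])
    x0,y0,w,h=(290,160,130,100) if cam=='top' else (260,90,130,100)
    im=cv2.convertScaleAbs(cv2.resize(p['pixels'][y0:y0+h,x0:x0+w],None,fx=6,fy=6,interpolation=cv2.INTER_CUBIC),alpha=1.4,beta=10)
    cv2.imwrite(f'pics/f_{cam}.png',im)
E
```

```text
time: 11.78
tcp_pos: [0.5254, -0.1819, 0.0678]
tool_rot: [-0.553, 0.833, -0.0, 0.002]
wrist_force: [3.9, 5.7, -3.9]
width: 0.007
gripper_force: 3.4
t 11.775 tcp [ 0.5254 -0.1819  0.0678] gauge-rel x,y mm [   0.3 -108.2] toolx deg -112.83 tilt [-0.0027 -0.0019 -1.    ] F [ 3.9  5.7 -3.9] w 0.007
time: 12.4
tcp_pos: [0.5232, -0.1832, 0.2189]
tool_rot: [-0.553, 0.833, 0.001, -0.001]
wrist_force: [0.3, -0.5, -1.1]
width: 0.01
gripper_force: 0.0
time: 13.02
tcp_pos: [0.6166, 0.04, 0.2165]
tool_rot: [-0.553, 0.833, 0.001, -0.002]
wrist_force: [1.1, -0.6, 0.3]
width: 0.005
gripper_force: 0.0
time: 13.52
tcp_pos: [0.6571, 0.1352, 0.2167]
tool_rot: [-0.554, 0.833, 0.0, -0.002]
wrist_force: [0.4, -0.6, 0.1]
width: 0.009
gripper_force: 0.0
t 13.525 tcp [0.6571 0.1352 0.2167] gauge-rel x,y mm [ -1.1 235.2] toolx deg -112.76 tilt [ 0.0024  0.0026 -1.    ] F [ 0.4 -0.6  0.1] w 0.009
top block_mid [([0.536, -0.177, 0.064], 0.85)]
top pad_top [([0.38, -0.192, 0.032], 0.69)]
top ball_stop_mid [([0.53, -0.162, 0.066], 0.66)]
top cup [([0.379, -0.192, 0.033], 0.62)]
top clip_spool [([0.761, -0.175, 0.049], 0.64)]
top jar [([0.522, 0.122, 0.089], 0.69)]
side block_mid [([0.518, 0.144, 0.079], 0.38)]
side pad_top [([0.527, -0.163, 0.062], 0.64)]
side ball_stop_mid [([0.498, -0.217, 0.07], 0.91)]
side cup [([0.385, -0.165, 0.056], 0.84)]
side clip_spool [([0.761, -0.183, 0.051], 0.95)]
side jar [([0.517, 0.141, 0.075], 0.7)]
```

View pics/f_top.png

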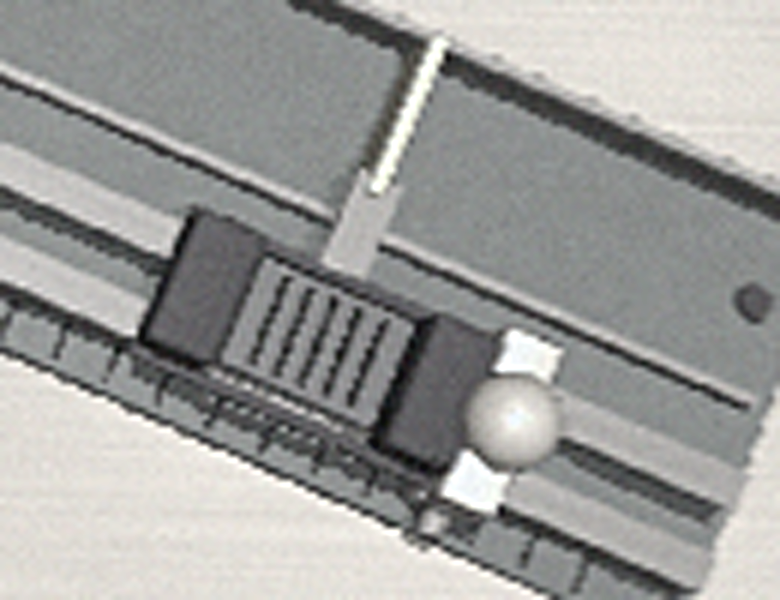

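View pics/f_side.png

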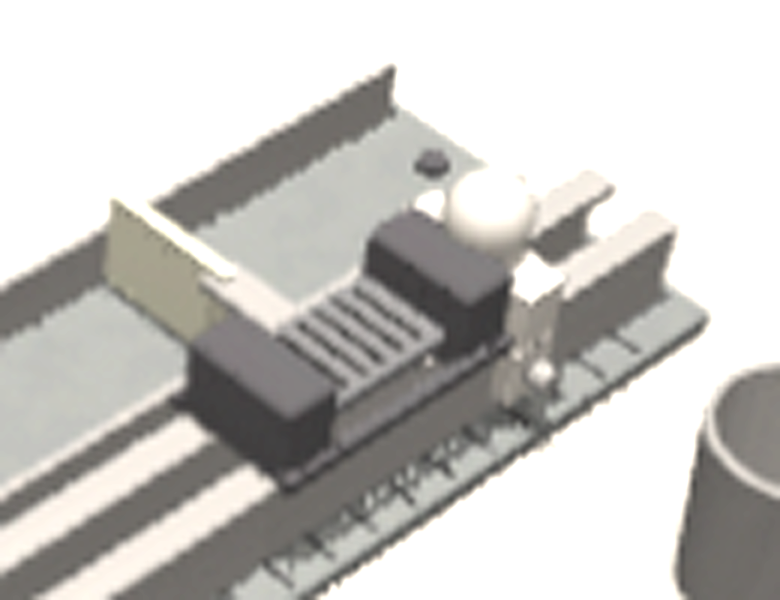

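The block rests against the ball stop: in the top crop they meet at about (490,370), with no gap visible in either view. The pad is up, and the cup, spool and jar are where they started.

```bash
python3 -c "
from rig import arm
print(arm.finish_job())"
```

```text
the job is handed in; nothing more can be done
None
```

The block now rests against the ball-topped stop with the pad up and the brake holding, the cup, spool and jar look undisturbed, and the job was handed in at about 14 s; no verdict was returned.

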